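# Find the bar weight under the sliding cover and load the balance

### The arm

A 6-joint arm with a two-finger parallel gripper is mounted at the origin on a cart in front of the work surface, level with it; the furniture and walls round the work are solid. World frame = base frame: x ahead of the robot, y to its left, z up, the work surface at z = 0. Lengths are in mm, angles in degrees, forces in N, time in s.
With the tool pointing down it reaches from about 300 to 850 mm from the base axis. Payload 4.2 kg.
Tool frame: the origin (TCP) lies at the very end of the fingers, on their centre line; the grasp point (between the pads) lies 19 mm behind it (hold_point_z is the z of the grasp point in the tool frame, in mm); z points along the fingers, y is the direction in which the jaws open and shut (so a half turn about z gives the same grasp; the last joint's range is limited). The gripper opens to 91 mm and grips with 3 to 60 N. Pads are 32 mm wide; open, the fingers measure 118 mm over their backs; the gripper's body (76 mm by 178 mm) begins 60 mm behind the grasp point.
Start: joints at [68.067, 18.312, 89.639, -0, 72.044, -1.146], TCP at [204.067, 537.587, 213.976] pointing down, gripper open.
Joint ranges: [-177.97, 177.97], [-48.28, 115.42], [12.27, 149.76], [-77.06, 257.06], [2.81, 150.46], [-146.56, 146.56]. Speed limits (degrees/s): [147.25, 147.25, 180, 180, 180, 180].

### API

Orientations are given as [roll, pitch, yaw] about the fixed x, y, z axes, in that order (R = Rz(yaw) Ry(pitch) Rx(roll)).
In Python, from workcell import state, grab_frame, job_done, hold_point_z gives the robot as it stands. The module is installed in compiled form; this text tells all that it offers.
- The arm moves only by the shell command python3 -m creep 'ROWS' [FORCE]. ROWS is JSON, a list of rows, each a list of 7 numbers: the closure, from 0 (fully open) to 1 (shut), then the shift along the tool's x, y, z in mm, then the turn, a rotation vector about the tool's x, y, z in degrees. A call has 1 to 5 rows; each row shifts and turns the commanded pose from where the row before left it, along the tool's axes as they then stand; what a row does not reach is not made up. A row lasts 1/8 s, in which the tool goes at most 62.5 mm and 10.7 degrees, less where a joint would pass 70% of its speed; a pose out of reach is approached as far as the arm can. A call is refused whole if a number of a shift passes 62.5 or a number of a turn 10.7, either way. A call with a gripper value outside its range is refused whole. The fingers move at their own pace and stop on an object; FORCE is the grip in N (left out, the last holds). Time passes only in rows, so rows that do not move let the fingers close. It gives the time, the measured TCP pose, the force and the opening at its end, in the units of the state.
- state(): the state, without advancing time (a new reading comes with each control period).
- grab_frame(name): name is "scene" or "top"; returns a dict with "frame" (384x512x3 uint8, red, green, blue), "fx", "fy", "cx", "cy" (pixels), "k1" (the pictures are not rectified: a ray, as slopes to the right and down, at radius r is drawn at 1 + k1 r^2 times it, then the intrinsics apply), "view" (4x4, takes a point from world to camera coordinates). Camera axes: x right, y down, z forward; pixel columns grow to the right and rows downward; lengths in mm; the calibration is good to about 2 mm. A picture is of the moment at which its call begins. There is no depth.
- job_done(): hands the job in, once; it reports no verdict.
The state is a dict: "time_s": time; "qpos": joint angles; "qvel": joint speeds; "effort": joint torques, N m; "ee_pos": TCP position; "ee_rot": TCP orientation; "force": force on the tool from outside, world axes, zero at the start; "torque": the same for the moment, N m; "gripper_width": finger opening in mm.
Only numpy, scipy, OpenCV 4.12 (cv2) and the standard library are available. Lean on these libraries where they do the work, as an engineer would, in place of code of your own. Each camera call takes 0.05 s, during which the arm holds its last target.

### The job

Get the bar-shaped check weight out of the black accessory case and set it down gently, upright, in the middle of the balance's steel pan. The case's cover slides out to one side only, left or right, and nothing outside shows which: feel for it without forcing it, slide it as far as it will go to see which pocket holds the bar weight, and leave it open in its rails. Leave the round weight in its pocket and do not disturb the things standing round about.

Things in the scene. Friction and masses are not known exactly. Their poses are not given: they have to be found in the camera images.
- case: Black accessory case, fixed, 242 (x) x 140 (y) x 57 mm high; origin at the centre of its underside, z up. Aluminium rails along y at x = +-103 to +-121 mm hold the cover down: it only slides along the case's y. A hidden catch lets it go one way only, to +y or to -y, about 115 mm to an end stop; the other way it is blocked after 4 mm. Which way is free varies
- pockets (a point): Middle of the case's floor, 6 mm above the bench, axes as the case's. Three pockets 55 mm wide, centred at x = -61, 0, +61 mm, y = 0, parted by ribs 5 mm high above the floor; end walls at y = +-62 to +-70 mm reach 38 mm above it. The bar weight, the round weight and a flat rubber pad (empty pocket) lie one in each pocket, in any order
- cover_grip (a point): Centre of the cover's black bar handle, which is 80 (x) x 16 (y, the sliding direction) x 24 mm high; its top is 12 mm above this point, the plate 12 mm below. The cover is a loose aluminium plate 222 (x) x 140 (y) x 5 mm, 0.35 kg, closed at the start, underside 46 mm above the bench; axes as the case's. It slides with 1 to 3 N, has 2 mm play and sags a little when far out
- cover_feet: The four small feet (9 x 5 x 12 mm) under the cover's corners, part of the cover, out of sight; they meet the hidden catch and must not be jammed against it hard. Origin at the centre of the cover's underside
- bar_centre (a point): Centre of the steel bar weight, half-way up (18 mm above its underside). Base 24 (x) x 70 (y) x 20 mm, and on it a narrower grip rib 14 (x) x 46 (y) mm that reaches from 20 to 38 mm above the underside; about 0.3 kg. Lies upright on the pocket floor, its long y axis roughly along the case's y; z up
- round_centre (a point): Centre (18 mm above its underside) of the round steel weight, a disc of 40 mm diameter with a knob, 37 mm high over all; stands in another pocket
- balance: Low white bench balance, fixed, about 232 x 190 mm, origin at the centre of its underside, z up; it carries the square steel pan
- pan_centre (a point): Centre of the upper face of the steel weighing pan, 164 (x) x 170 (y) mm, 50 mm above the bench, fixed on the balance; z up, axes as the balance's
- sample_pot: Bystander: white sample pot with screw lid, 54 mm diameter, 68 mm high, origin at its underside
- small_pot: Bystander: smaller sample pot with screw lid, 48 mm diameter, 60 mm high, origin at its underside
- dropper_bottle: Bystander: small amber dropper bottle, 36 mm diameter, 101 mm high, origin at its underside
- bar_weight: The same bar weight; origin at the centre of its underside, axes as point bar_centre

How it is judged (in metres and radians):
On the way, in this order (a step that is already met when the one before it is completed fails the run):
1. the cover is slid well aside, more than 100 mm ((y of cover_grip in the frame of case above 0.1 m or y of cover_grip in the frame of case below -0.1 m)), for 0.1 s.
2. the bar weight is lifted clear of the case (height (world z) of bar_centre above 0.085 m), for 0.1 s.
At the end, for the whole second after the job is handed in: The bar weight stands upright (within 0.1 rad) and at rest on the pan, its centre within 40 mm of the pan's centre; the cover is still in its rails, open by 90 mm or more; the round weight is still in its pocket (horizontal distance between bar_centre and pan_centre below 0.04 m and z of bar_centre in the frame of pan_centre between 0.013 and 0.023 m and angle between bar_centre's own z axis and vertical below 0.1 rad and linear speed of bar_weight below 0.02 m/s and (y of cover_grip in the frame of case between 0.09 and 0.14 m or y of cover_grip in the frame of case between -0.14 and -0.09 m) and z of cover_grip in the frame of case above 0.035 m and height (world z) of round_centre below 0.035 m); the robot touches nothing.
It fails at once if the cover is forced against its catch with more than 45 N (contact force between cover_feet and anything else above 45 N).
It fails at once if the bar weight is dropped or pressed onto the balance with more than 45 N (contact force between bar_weight and balance above 45 N).
It fails at once if the round weight is moved more than 30 mm (distance of round_centre from where it was at the start of the episode above 0.03 m).
It fails at once if the sample pot, the small pot or the dropper bottle is shoved more than 30 mm or knocked over (distance of any of sample_pot, small_pot, dropper_bottle from where it was at the start of the episode above 0.03 m or angle between any of sample_pot, small_pot, dropper_bottle's own z axis and vertical above 0.5 rad).
It also fails if it takes over 56 s, if anything falls off the work surface, if the arm or the gripper's body presses on something with over 40 N, if the wrist force passes 120 N, or if a joint passes its speed limit or range.

## Working session

There is one attempt and no reset: what is moved stays moved. The work goes in short steps, Python scripts to look and compute and a shell command to move; the robot and the scene stay as the last step left them, time stands still between calls to the robot, and variables do not carry over. Pictures are saved under pics/ and viewed, and the job is handed in when it is done.

```bash
mkdir -p pics; cat > h.py <<'E'
import numpy as np, cv2
from workcell import *
def snap(n,f):
    d=grab_frame(n); cv2.imwrite('pics/'+f,d['frame'][:,:,::-1]); 
    np.savez('pics/'+f+'.npz',**{k:np.array(v) for k,v in d.items()}); return d
def load(f): return dict(np.load('pics/'+f+'.npz'))
def ray(d,u,v):
    p=np.array([(u-d['cx'])/d['fx'],(v-d['cy'])/d['fy']]); q=p.copy()
    for _ in range(30): q=p/(1+d['k1']*(q@q))
    V=np.array(d['view']); R=V[:3,:3]; return -R.T@V[:3,3], R.T@np.array([q[0],q[1],1])
def atz(d,u,v,z):
    c,r=ray(d,u,v); return c+r*(z-c[2])/r[2]
def proj(d,P):
    V=np.array(d['view']); c=V[:3,:3]@np.array(P)+V[:3,3]; q=c[:2]/c[2]; q=q*(1+d['k1']*(q@q))
    return q[0]*d['fx']+d['cx'],q[1]*d['fy']+d['cy']
def crop(f,x0,y0,x1,y1,s,o):
    im=cv2.imread('pics/'+f)[y0:y1,x0:x1]; cv2.imwrite('pics/'+o,cv2.resize(im,None,fx=s,fy=s,interpolation=cv2.INTER_CUBIC))
E
python3 - <<'E'
from h import *
a=snap('scene','s0.png');b=snap('top','t0.png')
print(state()); print(hold_point_z)
for d in(a,b):print(d['fx'],d['k1'],np.array(d['view']))
E
```

```text
{'time_s': 0.1, 'qpos': array([ 6.80672343e+01,  1.83460962e+01,  8.97010477e+01,  5.26967605e-04,
        7.20434717e+01, -1.14605823e+00]), 'qvel': array([ 0.01045   ,  0.00023017, -0.10941881, -0.04134237, -0.01370875,
        0.07712537]), 'effort': array([ 7.01881363e-04, -4.13331771e+01, -2.32508075e+01,  7.27495272e-02,
        4.20798501e-02, -3.10743712e-05]), 'ee_pos': array([203.8857519 , 537.14101097, 213.21216491]), 'ee_rot': array([-1.79909413e+02, -2.31335528e-03,  1.59213128e+02]), 'force': array([-0.08763134,  0.8027061 , -0.6635314 ]), 'torque': array([-0.02655591, -0.05344763,  0.00066875]), 'gripper_width': 91.39570617971069}
-18.8
392.2096174602873 -0.039961879202705296 [[ 6.41016710e-01 -7.67436973e-01 -1.17503436e-02 -3.00050032e+02]
 [-3.82656219e-01 -3.06275145e-01 -8.71647724e-01  2.38251477e+02]
 [ 6.65335852e-01  5.63237098e-01 -4.89992015e-01  9.15484392e+02]
 [ 0.00000000e+00  0.00000000e+00  0.00000000e+00  1.00000000e+00]]
410.29495481922464 -0.045166370174054456 [[ 2.15167381e-02 -9.99727738e-01  9.02659200e-03 -1.89389819e+01]
 [-9.97470534e-01 -2.20782088e-02 -6.75654261e-02  4.67649890e+02]
 [ 6.77463216e-02 -7.54997197e-03 -9.97674012e-01  1.25211325e+03]
 [ 0.00000000e+00  0.00000000e+00  0.00000000e+00  1.00000000e+00]]
```

```bash
ls -la .
```

```text
total 16
drwxr-xr-x  3 agent agent 4096 Dec  5 22:58 .
drwxr-xr-x 23 root  root  4096 Dec  5 22:58 ..
-rw-r--r--  1 agent agent  862 Dec  5 22:58 h.py
drwxr-xr-x  2 agent agent 4096 Dec  5 22:59 pics
```

View pics/s0.png

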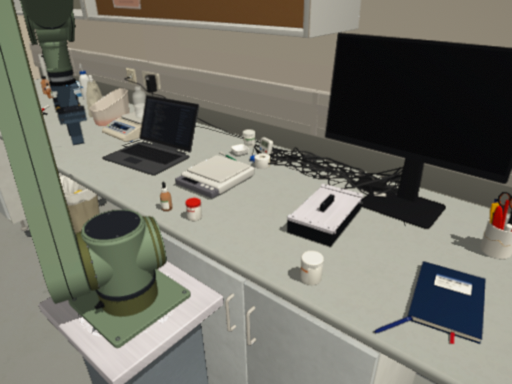

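View pics/t0.png

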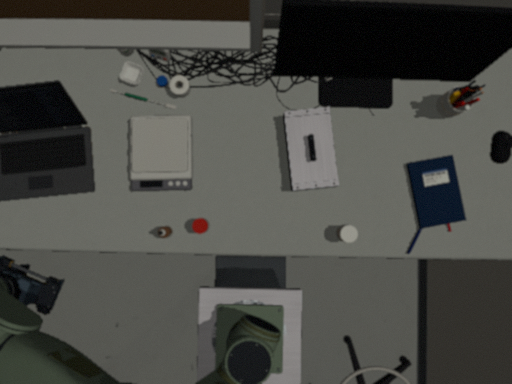

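```bash
python3 - <<'E'
from h import *
crop('t0.png',270,95,350,200,7,'c1.png');crop('t0.png',115,100,215,250,5,'c2.png');crop('s0.png',270,170,380,300,6,'c3.png')
E
```

```text
(no output)
```

View pics/c1.png

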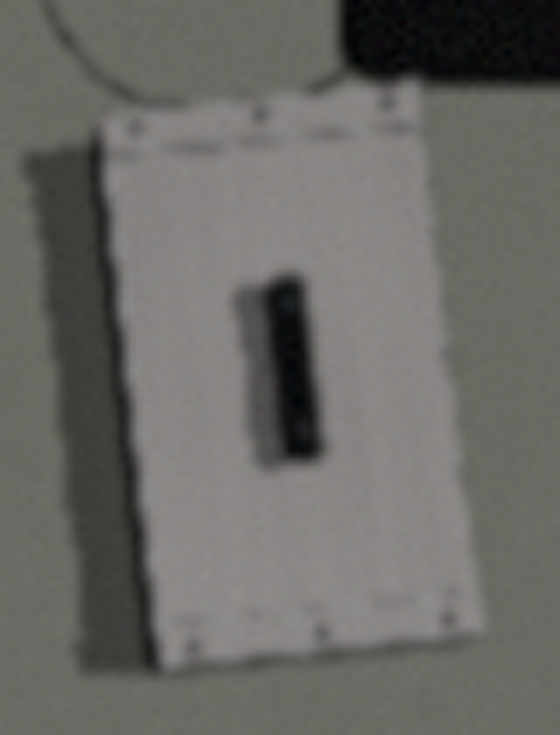

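View pics/c2.png

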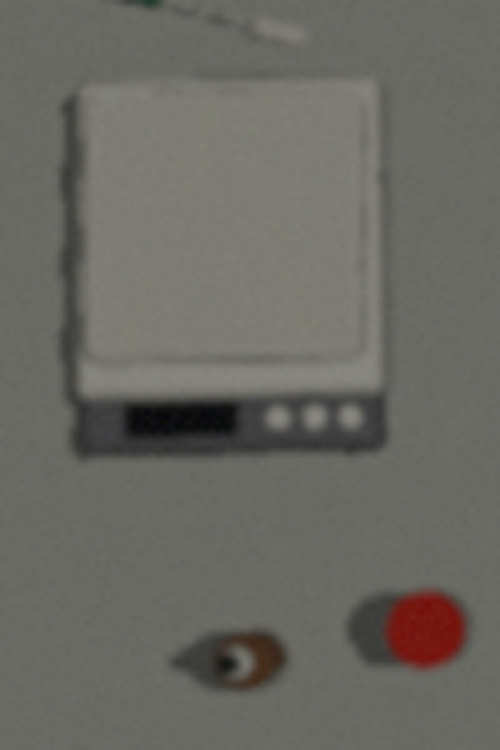

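View pics/c3.png

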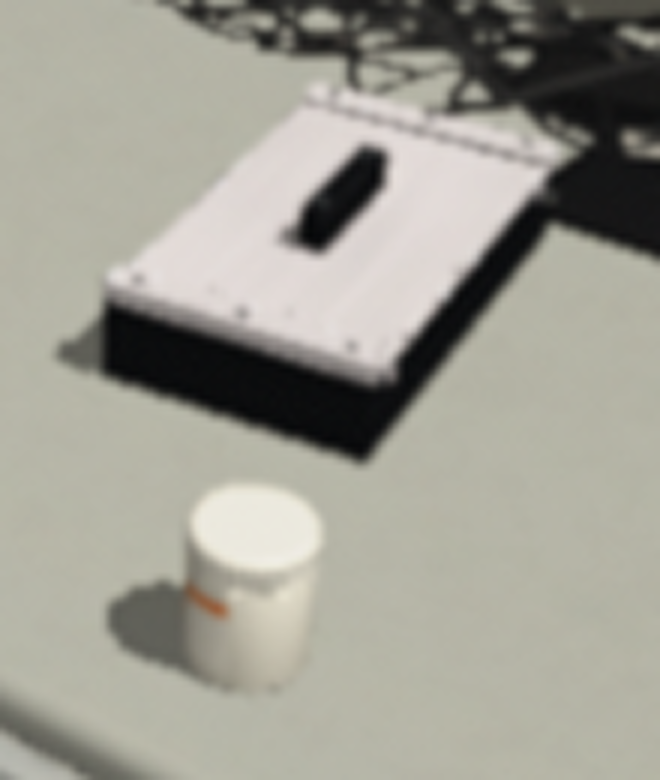

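```bash
python3 - <<'E'
from h import *
d=load('t0.png')
def f(pts,s,o,z): return np.array([atz(d,o[0]+(x+.5)/s-.5,o[1]+(y+.5)/s-.5,z) for x,y in pts])
C=f([(103,117),(420,82),(482,632),(160,668)],7,(270,95),57);print(C.round(),C.mean(0))
H=f([(265,280),(302,275),(322,460),(283,464)],7,(270,95),75);print(H.round(),H.mean(0))
for A in(C,H):
  v=A[0]+A[1]-A[2]-A[3];print(np.degrees(np.arctan2(v[1],v[0])),np.linalg.norm(v)/2, np.linalg.norm(A[0]+A[3]-A[1]-A[2])/2)
P=f([(82,85),(363,83),(362,355),(85,360)],5,(115,100),50);print(P.round(),P.mean(0))
v=P[0]+P[1]-P[2]-P[3];print(np.degrees(np.arctan2(v[1],v[0])),np.linalg.norm(v)/2)
print('red',f([(428,630)],5,(115,100),60),'bottle',f([(238,663)],5,(115,100),101),'white',atz(d,348,233,68))
s=load('s0.png')
# check with scene cam handle top corners
for p in H: print(proj(s,p))
# monitor bottom corners etc
print('mon base',[atz(d,*p,5).round() for p in((318,107),(392,108))])
E
```

```text
[[ 694.  -93.   57.]
 [ 713. -231.   57.]
 [ 474. -260.   57.]
 [ 456. -122.   57.]] [ 584.26670984 -176.40881078   57.        ]
[[ 621. -162.   75.]
 [ 623. -178.   75.]
 [ 544. -187.   75.]
 [ 542. -171.   75.]] [ 582.63256151 -174.41334763   75.        ]
6.770793135881427 240.65720195497232 139.23892795700021
6.478320212345053 79.41061596190836 16.325845151651823
[[669. 373.  50.]
 [674. 202.  50.]
 [507. 197.  50.]
 [501. 364.  50.]] [587.89356107 283.8709988   50.        ]
2.4708490992074936 167.61116950173297
red [[343.65433595 150.53353094  60.        ]] bottle [[323.63063689 253.83782446 101.        ]] white [ 331.20647844 -286.99622502   68.        ]
(np.float64(330.49450596895014), np.float64(193.25419883330463))
(np.float64(335.42278312602366), np.float64(194.49056895916485))
(np.float64(324.3656062815252), np.float64(205.73730569989962))
(np.float64(319.1057078289019), np.float64(204.22371594299207))
mon base [array([ 724., -204.,    5.]), array([ 728., -441.,    5.])]
```

```bash
cat >> h.py <<'E'
from scipy.spatial.transform import Rotation as Ro
def go(t,yaw=None):
    s=state();R=Ro.from_euler('xyz',s['ee_rot'],degrees=True)
    print('t',round(s['time_s'],2),'ee',s['ee_pos'].round(1),s['ee_rot'].round(1),'F',s['force'].round(1),'w',round(s['gripper_width'],1),'q',s['qpos'].round(0))
    if t is not None: print('d',R.inv().apply(np.array(t)-s['ee_pos']).round(1))
    if yaw is not None:
        T=Ro.from_euler('xyz',[180,0,yaw],degrees=True);print('turn',(R.inv()*T).as_rotvec(degrees=True).round(1), 'd after turn',T.inv().apply(np.array(t)-s['ee_pos']).round(1))
E
python3 -m creep '[[0,0,0,0,0,0,-9.2],[0,0,0,0,0,0,-9.2],[0,0,0,0,0,0,-9.2],[0.55,0,0,0,0,0,0]]'
python3 -c "
from h import *
go([582.9,-175,150],186.6)"
```

```text
time_s: 0.6
ee_pos: [204.0, 537.3, 213.6]
ee_rot: [-180.0, -0.0, -173.3]
force: [0.2, -1.7, 0.1]
gripper_width: 83.6
t 0.6 ee [204.  537.3 213.6] [-180.    -0.  -173.3] F [ 0.2 -1.7  0.1] w 83.6 q [ 68.  18.  90.   0.  72. -29.]
d [-293.2 -751.7   64. ]
turn [-0.  -0.   0.1] d after turn [-294.5 -751.2   63.6]
```

```bash

python3 -m creep '[[0.55,-20,-50,0,0,0,0],[0.55,-20,-50,0,0,0,0],[0.55,-20,-50,0,0,0,0],[0.55,-20,-50,0,0,0,0],[0.55,-20,-50,0,0,0,0]]' | tail -4
python3 -m creep '[[0.55,-20,-50,0,0,0,0],[0.55,-20,-50,0,0,0,0],[0.55,-20,-50,0,0,0,0],[0.55,-20,-50,0,0,0,0],[0.55,-20,-50,0,0,0,0]]'
python3 -c "
from h import *
go([582.9,-175,150],186.6)"
```

```text
ee_pos: [333.6, 299.7, 213.9]
ee_rot: [180.0, 0.0, -173.3]
force: [0.2, 0.6, 0.3]
gripper_width: 41.1
time_s: 1.85
ee_pos: [462.5, 63.2, 214.0]
ee_rot: [180.0, 0.0, -173.4]
force: [0.7, -0.3, -0.6]
gripper_width: 41.2
t 1.85 ee [462.5  63.2 214. ] [ 180.     0.  -173.4] F [ 0.7 -0.3 -0.6] w 41.2 q [  6.   9. 103.   0.  69. -90.]
d [ -92.1 -250.5   63.9]
turn [0. 0. 0.] d after turn [ -92.2 -250.4   64. ]
```

```bash

python3 -m creep '[[0.55,-18,-50,0,0,0,0],[0.55,-18,-50,10,0,0,0],[0.55,-18,-50,14,0,0,0],[0.55,-18,-50,20,0,0,0],[0.55,-19,-50,20,0,0,0]]' | tail -4
python3 -m creep '[[0.55,0,0,20,0,0,0],[0.55,0,0,0,0,0,0]]' | tail -4
python3 -c "
from h import *
snap('top','t1.png');snap('scene','s1.png')
crop('t1.png',250,80,370,210,5,'c4.png');crop('s1.png',260,120,400,260,5,'c5.png')
go([582.9,-175,56],186.6)"
```

```text
ee_pos: [582.6, -174.3, 149.2]
ee_rot: [180.0, 0.0, -173.4]
force: [1.2, 0.2, -0.3]
gripper_width: 40.9
ee_pos: [580.7, -172.7, 127.8]
ee_rot: [179.9, -0.3, -173.4]
force: [0.6, -0.1, -0.4]
gripper_width: 40.8
t 2.83 ee [ 582.  -172.3  130.3] [ 180.     0.  -173.2] F [-0.9 -0.3  0.2] w 40.9 q [ -18.   25.   92.    0.   63. -114.]
d [-0.5 -2.8 74.3]
turn [0.  0.  0.2] d after turn [-0.5 -2.8 74.3]
```

View pics/c4.png

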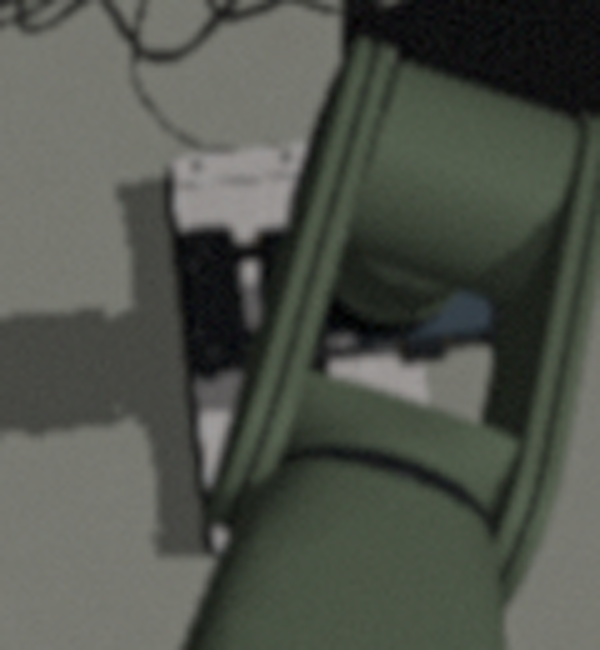

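View pics/c5.png

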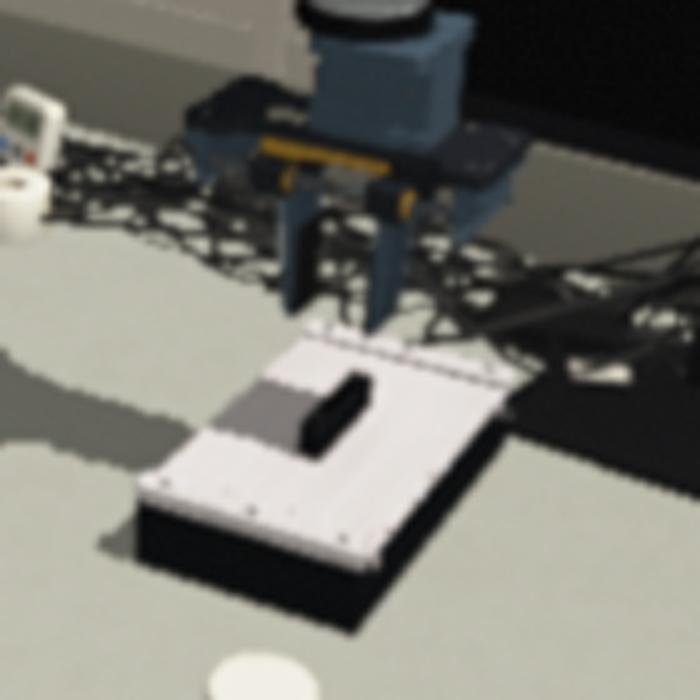

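```bash

python3 -m creep '[[0.55,0,-1,18,0,0,0],[0.55,0,-1,18,0,0,0],[0.55,0,0,18,0,0,0],[0.55,0,0,10,0,0,0],[0.55,0,0,0,0,0,0]]' | tail -4
python3 -m creep '[[0.55,0,0,6,0,0,0],[0.55,0,0,3,0,0,0],[0.55,0,0,0,0,0,0]]' 
python3 -c "
from h import *
snap('scene','s2.png')
crop('s2.png',260,120,400,260,5,'c5.png')
go([582.9,-175,56],186.6)"
```

```text
ee_pos: [582.3, -174.1, 66.2]
ee_rot: [180.0, 0.0, -173.2]
force: [0.4, 0.3, 0.5]
gripper_width: 41.1
time_s: 3.82
ee_pos: [582.2, -174.5, 56.9]
ee_rot: [180.0, -0.0, -173.2]
force: [1.0, 0.0, -0.8]
gripper_width: 41.2
t 3.88 ee [ 582.3 -174.6   57. ] [ 180.     0.  -173.2] F [-0.8  0.8  0.4] w 40.8 q [ -18.   29.   97.    0.   54. -115.]
d [-0.6 -0.5  1. ]
turn [0.  0.  0.2] d after turn [-0.6 -0.5  1. ]
```

View pics/c5.png

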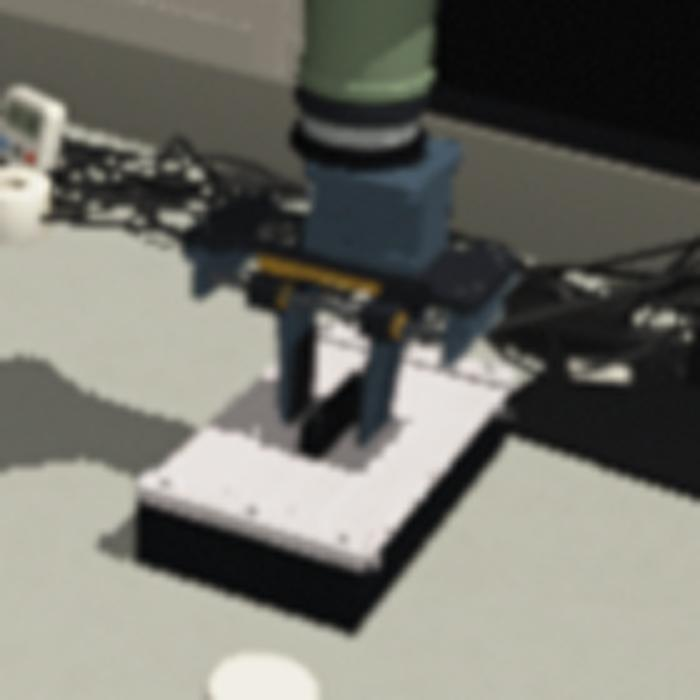

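```bash

python3 -m creep '[[0.7,0,0,0,0,0,0],[0.76,0,0,0,0,0,0],[0.8,0,0,0,0,0,0],[0.84,0,0,0,0,0,0],[0.88,0,0,0,0,0,0]]' 12
python3 -m creep '[[0.92,0,0,0,0,0,0],[0.92,0,0,0,0,0,0],[0.92,0,0,0,0,0,0]]'
python3 -c "
from h import *
go([582.9,-175,56],186.6)"
```

```text
time_s: 4.5
ee_pos: [582.3, -174.7, 57.0]
ee_rot: [-180.0, 0.0, -173.2]
force: [0.2, -0.7, -0.7]
gripper_width: 15.7
time_s: 4.88
ee_pos: [582.3, -174.7, 57.0]
ee_rot: [-180.0, 0.0, -173.2]
force: [0.3, -1.3, 0.4]
gripper_width: 15.8
t 4.88 ee [ 582.3 -174.7   57. ] [-180.     0.  -173.2] F [ 0.3 -1.3  0.4] w 15.8 q [ -18.   29.   97.   -0.   54. -115.]
d [-0.6 -0.4  1. ]
turn [-0.   0.   0.2] d after turn [-0.6 -0.4  1. ]
```

```bash

python3 -m creep '[[0.92,0,1,0,0,0,0],[0.92,0,1,0,0,0,0],[0.92,0,0,0,0,0,0]]' |tail -4
python3 -m creep '[[0.92,0,1,0,0,0,0],[0.92,0,0,0,0,0,0]]' |tail -4
python3 -m creep '[[0.92,0,1,0,0,0,0],[0.92,0,0,0,0,0,0]]' |tail -4
```

```text
ee_pos: [582.1, -172.6, 57.0]
ee_rot: [-180.0, 0.0, -173.2]
force: [-0.3, -2.5, -1.1]
gripper_width: 15.7
ee_pos: [581.9, -171.5, 57.0]
ee_rot: [180.0, 0.0, -173.2]
force: [0.3, -2.7, -0.1]
gripper_width: 15.6
ee_pos: [581.8, -170.5, 57.0]
ee_rot: [180.0, 0.0, -173.2]
force: [0.4, -2.1, -0.2]
gripper_width: 15.8
```

```bash

python3 -m creep '[[0.92,0,1,0,0,0,0],[0.92,0,0,0,0,0,0]]' |tail -4
python3 -m creep '[[0.92,0,1,0,0,0,0],[0.92,0,0,0,0,0,0]]' |tail -4
```

```text
ee_pos: [581.7, -169.5, 57.0]
ee_rot: [180.0, 0.0, -173.2]
force: [-0.2, -2.6, 1.5]
gripper_width: 15.9
ee_pos: [581.6, -168.5, 57.0]
ee_rot: [180.0, 0.0, -173.2]
force: [-0.0, -2.1, 1.8]
gripper_width: 15.9
```

```bash

python3 -m creep '[[0.92,0,1,0,0,0,0],[0.92,0,1,0,0,0,0],[0.92,0,0,0,0,0,0]]' |tail -4
python3 -m creep '[[0.92,0,1.5,0,0,0,0],[0.92,0,0,0,0,0,0]]' |tail -4
python3 -m creep '[[0.92,0,1.5,0,0,0,0],[0.92,0,0,0,0,0,0]]' |tail -4
```

```text
ee_pos: [581.3, -166.5, 57.0]
ee_rot: [180.0, 0.0, -173.2]
force: [-0.8, -1.6, 1.6]
gripper_width: 16.2
ee_pos: [581.1, -165.0, 57.0]
ee_rot: [180.0, 0.0, -173.2]
force: [0.2, -1.7, 2.4]
gripper_width: 16.1
ee_pos: [581.0, -163.5, 57.0]
ee_rot: [180.0, 0.0, -173.2]
force: [0.5, -2.5, 1.8]
gripper_width: 16.2
```

```bash

python3 -m creep '[[0.92,0,4,0,0,0,0],[0.92,0,5,0,0,0,0],[0.92,0,5,0,0,0,0],[0.92,0,5,0,0,0,0],[0.92,0,5,0,0,0,0]]' |tail -4
python3 -m creep '[[0.92,0,5,0,0,0,0],[0.92,0,5,0,0,0,0],[0.92,0,5,0,0,0,0],[0.92,0,5,0,0,0,0],[0.92,0,5,0,0,0,0]]' |tail -4
python3 -c "
from h import *
snap('scene','s3.png')
crop('s3.png',220,120,380,260,5,'c5.png')"
```

```text
ee_pos: [578.0, -139.4, 57.0]
ee_rot: [180.0, 0.0, -173.2]
force: [-0.0, -3.8, 2.1]
gripper_width: 16.2
ee_pos: [575.1, -114.7, 56.9]
ee_rot: [180.0, 0.0, -173.2]
force: [0.0, -3.9, 2.2]
gripper_width: 15.6
```

View pics/c5.png

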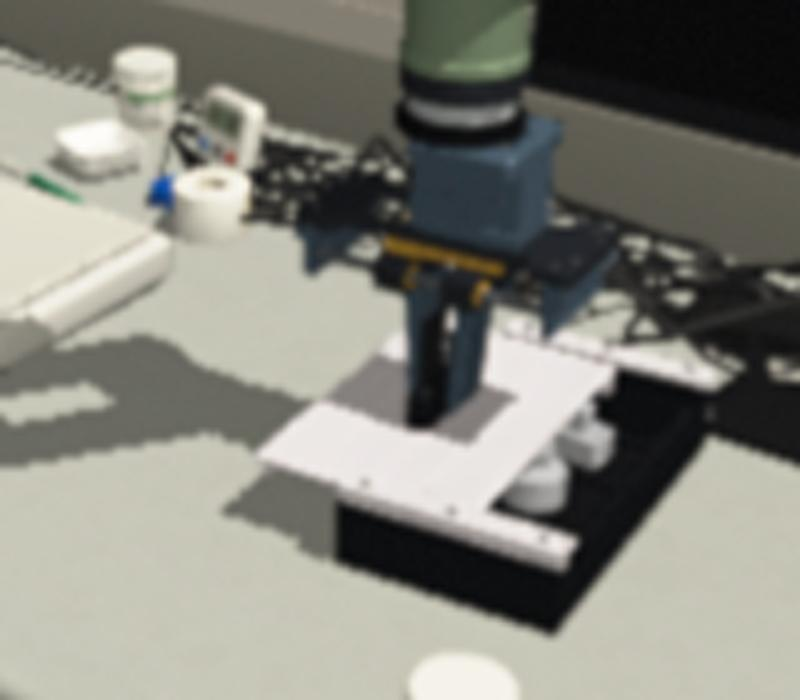

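```bash

python3 -m creep '[[0.92,0,5,0,0,0,0],[0.92,0,5,0,0,0,0],[0.92,0,5,0,0,0,0],[0.92,0,5,0,0,0,0],[0.92,0,5,0,0,0,0]]' |tail -4
python3 -m creep '[[0.92,0,5,0,0,0,0],[0.92,0,5,0,0,0,0],[0.92,0,4,0,0,0,0],[0.92,0,3,0,0,0,0],[0.92,0,0,0,0,0,0]]' |tail -4
```

```text
ee_pos: [572.0, -89.8, 56.9]
ee_rot: [180.0, -0.0, -173.2]
force: [-0.3, -4.0, 2.4]
gripper_width: 15.9
ee_pos: [569.9, -72.6, 56.8]
ee_rot: [179.9, -0.0, -173.2]
force: [0.1, -0.5, 1.0]
gripper_width: 15.8
```

```bash

python3 -m creep '[[0.92,0,2,0,0,0,0],[0.92,0,2,0,0,0,0],[0.92,0,2,0,0,0,0],[0.92,0,0,0,0,0,0]]' |tail -4
python3 -m creep '[[0.92,0,1,0,0,0,0],[0.92,0,1,0,0,0,0],[0.92,0,0,0,0,0,0]]' |tail -4
```

```text
ee_pos: [569.2, -67.0, 56.8]
ee_rot: [180.0, -0.0, -173.2]
force: [0.3, -1.0, 1.2]
gripper_width: 16.0
ee_pos: [569.0, -65.1, 56.8]
ee_rot: [180.0, -0.0, -173.2]
force: [-0.3, -2.3, -0.9]
gripper_width: 15.9
```

```bash

python3 -m creep '[[0.92,0,1,0,0,0,0],[0.92,0,1,0,0,0,0],[0.92,0,0,0,0,0,0]]' |tail -4
python3 -m creep '[[0.92,0,1,0,0,0,0],[0.92,0,0,0,0,0,0]]' |tail -4
```

```text
ee_pos: [568.8, -63.1, 56.9]
ee_rot: [180.0, -0.0, -173.2]
force: [-0.5, -1.4, -1.6]
gripper_width: 16.3
ee_pos: [568.7, -62.2, 56.9]
ee_rot: [180.0, -0.0, -173.2]
force: [1.2, -1.1, -1.9]
gripper_width: 15.8
```

```bash

python3 -m creep '[[0.92,0,1,0,0,0,0],[0.92,0,0,0,0,0,0]]' |tail -4
python3 -m creep '[[0.92,0,1,0,0,0,0],[0.92,0,0,0,0,0,0]]' |tail -4
```

```text
ee_pos: [568.6, -61.2, 56.9]
ee_rot: [180.0, -0.0, -173.2]
force: [-0.5, -1.5, -1.6]
gripper_width: 16.1
ee_pos: [568.4, -60.5, 56.8]
ee_rot: [-180.0, -0.0, -173.2]
force: [-0.7, -1.1, -2.3]
gripper_width: 16.1
```

```bash

python3 -m creep '[[0.85,0,0,0,0,0,0],[0.7,0,0,0,0,0,0],[0.55,0,0,0,0,0,0],[0.55,0,0,0,0,0,0],[0.55,0,0,-10,0,0,0]]' 
python3 -m creep '[[0.55,0,0,-25,0,0,0],[0.55,0,0,-40,0,0,0],[0.55,0,40,-25,0,0,10],[0.55,0,40,0,0,0,10],[0.55,0,40,0,0,0,10]]'  | tail -4
python3 -m creep '[[0.55,-10,40,0,0,0,10],[0.55,-20,20,0,0,0,10],[0.55,0,0,0,0,0,10],[0.55,0,0,0,0,0,10],[0.55,0,0,0,0,0,10]]'  | tail -4
python3 -c "
from h import *
go([568,-61,150],96.7)
snap('scene','s4.png');snap('top','t4.png')
crop('s4.png',220,120,380,260,5,'c5.png');crop('t4.png',250,90,350,200,7,'c6.png')"
```

```text
time_s: 12.3
ee_pos: [568.0, -60.2, 66.7]
ee_rot: [180.0, -0.1, -173.2]
force: [0.0, -0.4, -0.0]
gripper_width: 41.2
ee_pos: [575.3, 59.3, 158.5]
ee_rot: [179.9, 0.1, 156.5]
force: [0.9, 0.7, 0.1]
gripper_width: 41.0
ee_pos: [627.9, 97.0, 157.6]
ee_rot: [180.0, -0.0, 106.5]
force: [0.7, 0.2, -0.1]
gripper_width: 41.1
t 13.55 ee [627.9  97.  157.6] [180.   -0.  106.5] F [ 0.7  0.2 -0.1] w 41.1 q [ 8. 26. 86.  0. 68. -9.]
d [-134.5 -102.3    7.6]
turn [ 0.  -0.   9.8] d after turn [-149.9  -78.     7.6]
```

View pics/c5.png

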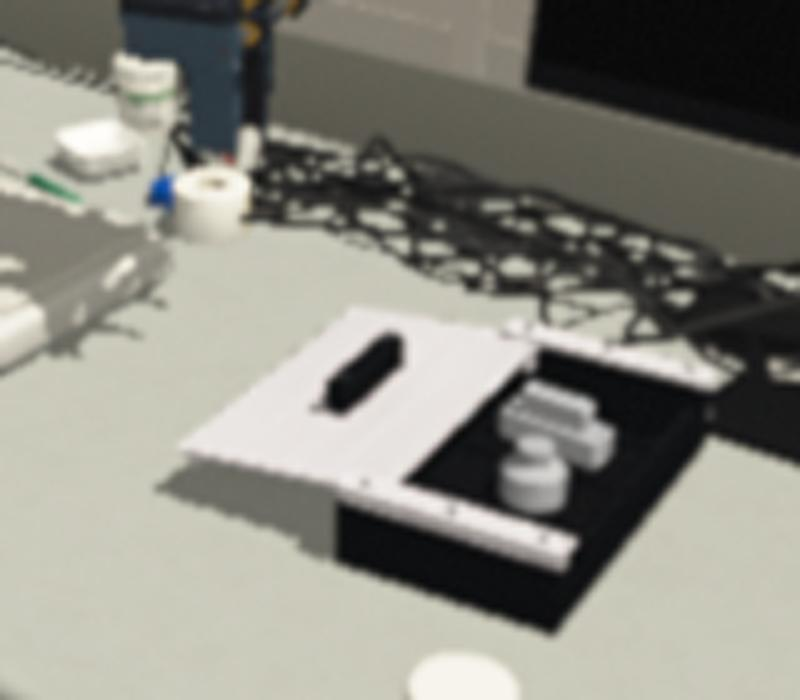

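View pics/c6.png

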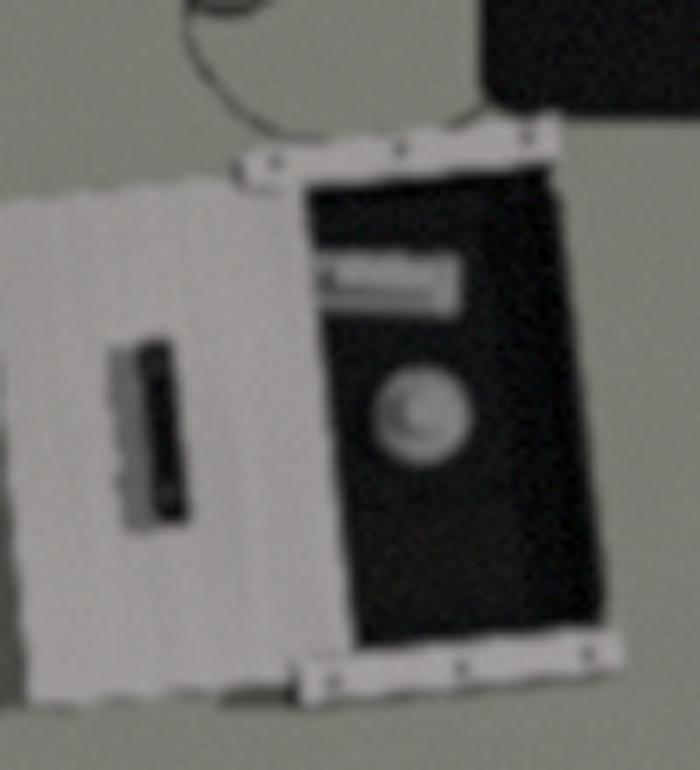

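```bash
python3 - <<'E'
from h import *
crop('t4.png',288,120,322,142,22,'c7.png');crop('s4.png',312,190,352,218,18,'c8.png')
E
```

```text
(no output)
```

View pics/c7.png

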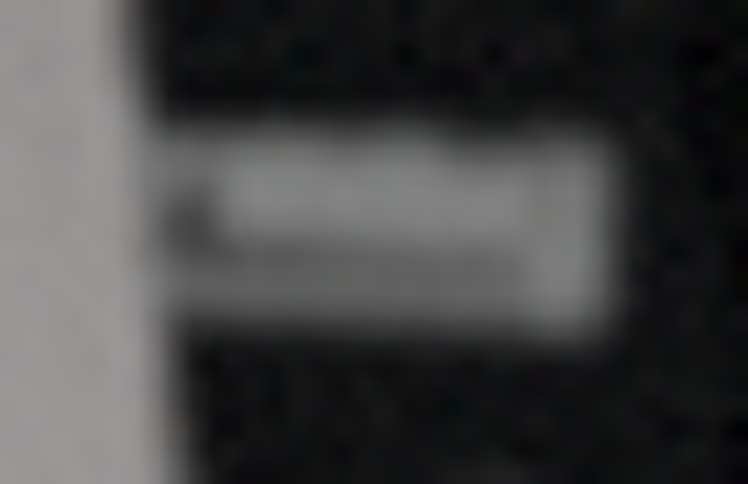

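View pics/c8.png

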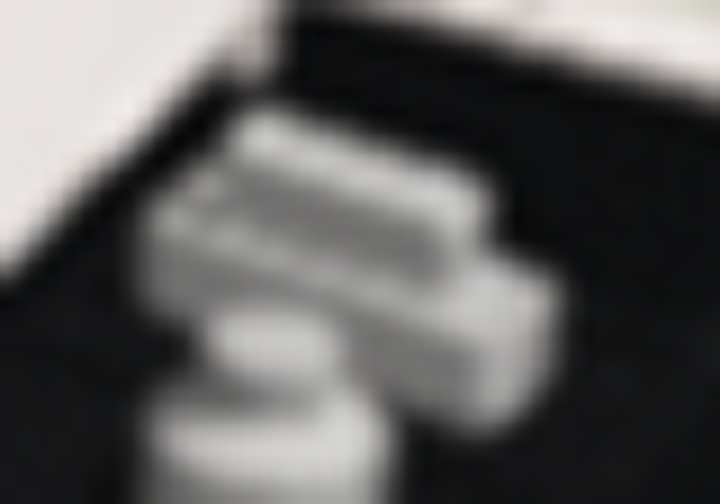

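```bash
python3 - <<'E'
from h import *
d=load('t4.png');s=load('s4.png')
f=lambda x,y,z:atz(d,288+(x+.5)/22-.5,120+(y+.5)/22-.5,z)
g=lambda x,y,z:atz(s,312+(x+.5)/18-.5,190+(y+.5)/18-.5,z)
for p in[(372,205,44),(215,200,44),(533,205,44),(220,242,44),(525,250,44),(612,238,26),(612,140,26),(600,335,26),(180,318,26),(160,130,26)]:print('top',p,f(*p).round(1))
for p in[(245,125,44),(480,195,44),(235,160,44),(455,225,44),(150,215,26),(480,350,26),(560,275,26)]:print('scene',p,g(*p).round(1))
# cover edge
for p in((300,185),(345,640)): print(atz(d,250+p[0]/7,90+p[1]/7,51))
print(atz(d,250+422/7,90+417/7,40))
E
```

```text
top (372, 205, 44) [ 644.5 -156.8   44. ]
top (215, 200, 44) [ 644.6 -135.    44. ]
top (533, 205, 44) [ 645.  -179.3   44. ]
top (220, 242, 44) [ 638.7 -135.7   44. ]
top (525, 250, 44) [ 638.7 -178.2   44. ]
top (612, 238, 26) [ 644.4 -193.1   26. ]
top (612, 140, 26) [ 658.4 -193.    26. ]
top (600, 335, 26) [ 630.5 -191.6   26. ]
top (180, 318, 26) [ 631.5 -132.2   26. ]
top (160, 130, 26) [ 658.3 -129.    26. ]
scene (245, 125, 44) [ 642.4 -132.4   44. ]
scene (480, 195, 44) [ 646.4 -177.3   44. ]
scene (235, 160, 44) [ 630.5 -137.6   44. ]
scene (455, 225, 44) [ 634.5 -179.2   44. ]
scene (150, 215, 26) [ 632.2 -120.5   26. ]
scene (480, 350, 26) [ 627.8 -189.8   26. ]
scene (560, 275, 26) [ 659.  -187.9   26. ]
[ 680.45478274 -120.16426333   51.        ]
[ 482.19807121 -142.42788937   51.        ]
[ 581.54147697 -176.07089061   40.        ]
```

```bash

python3 -m creep '[[0.65,0,0,0,0,0,8],[0.65,0,0,0,0,0,7.5],[0.65,-30,0,0,0,0,0],[0.65,-50,0,0,0,0,0],[0.65,-50,0,0,0,0,0]]'  | tail -4
python3 -c "
from h import *
go([643.5,-157,110],91)"
```

```text
ee_pos: [630.9, -34.2, 157.6]
ee_rot: [179.9, -0.0, 91.6]
force: [0.5, 0.2, -0.4]
gripper_width: 31.8
t 14.28 ee [630.9 -34.2 157.6] [179.9  -0.   91.6] F [ 0.5  0.2 -0.4] w 31.8 q [-4. 26. 87.  0. 68. -6.]
d [-123.1    9.2   47.6]
turn [ 0.1 -0.   0.6] d after turn [-123.    10.5   47.6]
```

```bash

python3 -m creep '[[0.65,-40,3,0,0,0,0.6],[0.65,-50,4,10,0,0,0],[0.65,-33,3.5,15,0,0,0],[0.65,0,0,20,0,0,0],[0.65,0,0,0,0,0,0]]'  | tail -4
python3 -c "
from h import *
go([643.5,-157,60],91)
snap('scene','s5.png');crop('s5.png',270,140,380,240,7,'c5.png')"
```

```text
ee_pos: [642.1, -156.1, 110.6]
ee_rot: [-179.8, -0.1, 90.8]
force: [0.0, -0.7, -0.0]
gripper_width: 31.8
t 14.9 ee [ 642.1 -156.1  110.6] [-1.798e+02 -1.000e-01  9.080e+01] F [ 0.  -0.7 -0. ] w 31.8 q [-15.  30.  86.   0.  64. -15.]
d [-0.9  1.6 50.6]
turn [-0.2 -0.1 -0.2] d after turn [-0.9  1.4 50.6]
```

View pics/c5.png

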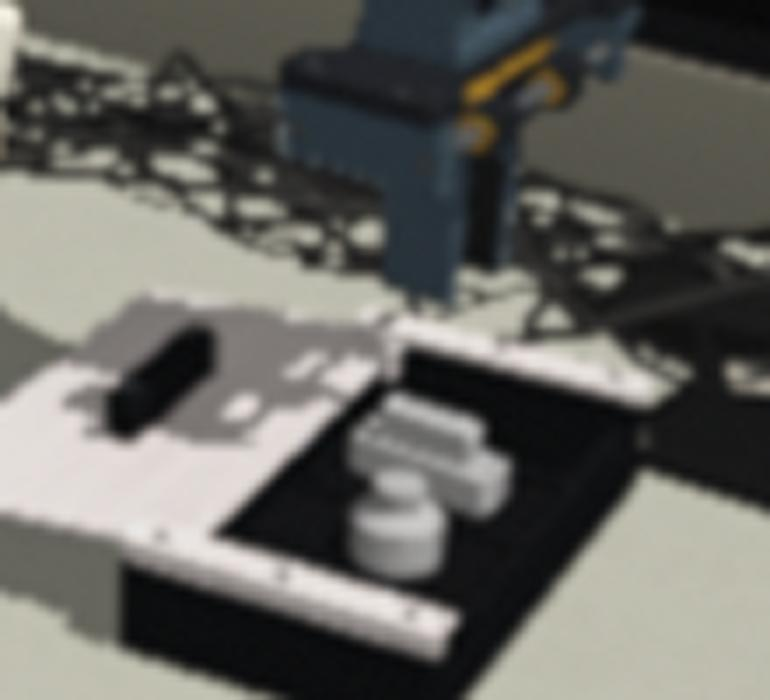

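```bash

python3 -m creep '[[0.65,-0.5,1.5,15,0,0,0],[0.65,0,0,20,0,0,0],[0.65,0,0,17,0,0,0],[0.65,0,0,0,0,0,0],[0.65,0,0,0,0,0,0]]'  | tail -4
python3 -c "
from h import *
go([643.5,-157,29],91)
snap('scene','s6.png');crop('s6.png',290,150,370,230,9,'c5.png')"
```

```text
ee_pos: [645.3, -156.4, 60.4]
ee_rot: [179.9, 0.0, 90.7]
force: [-0.7, 0.0, -0.1]
gripper_width: 31.9
t 15.57 ee [ 645.3 -156.4   60.4] [179.9   0.   90.7] F [-0.7  0.  -0.1] w 31.9 q [-15.  33.  89.   0.  58. -15.]
d [-0.6 -1.8 31.4]
turn [ 0.1  0.  -0.3] d after turn [-0.6 -1.8 31.4]
```

View pics/c5.png

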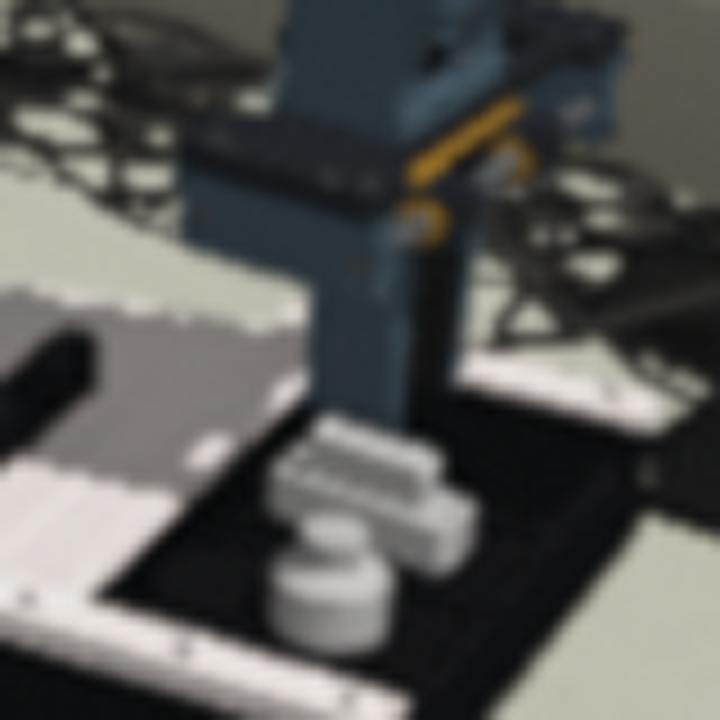

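```bash
python3 -c "
from h import *
s=load('s6.png')
def c(P):
  u,v=proj(s,P);return round((u-290)*9+4),round((v-150)*9+4)
for x in(616,629,661):
  print(x,[c((x,y,60.4)) for y in(-140.4,-172.4)])
for x in(636.5,650.5):print('rib',x,[c((x,y,44)) for y in(-134,-180)])
"
```

```text
616 [(303, 417), (384, 445)]
629 [(323, 403), (404, 431)]
661 [(371, 369), (451, 396)]
rib 636.5 [(315, 430), (430, 471)]
rib 650.5 [(336, 415), (450, 455)]
```

```bash

python3 -m creep '[[0.65,0,-1.5,10,0,0,0],[0.65,0,0,10,0,0,0],[0.65,0,0,6,0,0,0],[0.65,0,0,0,0,0,0]]'  | tail -4
python3 -m creep '[[0.65,0,0,4,0,0,0],[0.65,0,0,0,0,0,0]]'  | tail -4
python3 -c "
from h import *
go([643.5,-156,29],91)
snap('scene','s7.png');crop('s7.png',290,150,370,230,9,'c5.png')"
```

```text
ee_pos: [642.8, -156.3, 33.0]
ee_rot: [-179.9, -0.0, 90.7]
force: [-0.3, 0.6, 0.1]
gripper_width: 31.6
ee_pos: [643.2, -156.4, 29.8]
ee_rot: [-180.0, -0.0, 90.7]
force: [-0.3, -0.8, 0.2]
gripper_width: 31.9
t 16.38 ee [ 643.2 -156.4   29.8] [-180.    -0.    90.7] F [-0.3 -0.8  0.2] w 31.9 q [-15.  35.  91.   0.  55. -15.]
d [0.4 0.3 0.8]
turn [-0.  -0.  -0.3] d after turn [0.4 0.4 0.8]
```

View pics/c5.png

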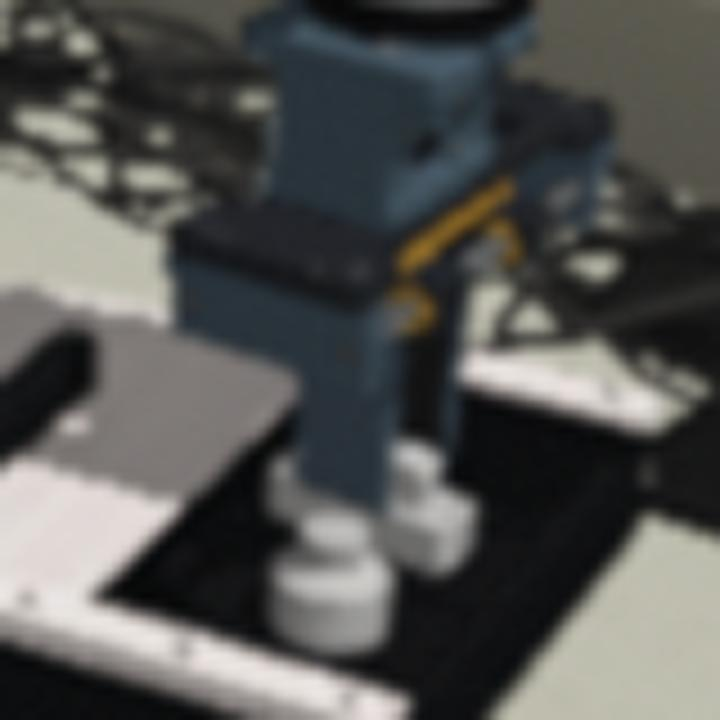

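```bash

python3 -m creep '[[0.7,0,0,1,0,0,0],[0.75,0,0,0,0,0,0],[0.8,0,0,0,0,0,0],[0.85,0,0,0,0,0,0],[0.9,0,0,0,0,0,0]]' 35 | tail -4
python3 -m creep '[[1,0,0,0,0,0,0],[1,0,0,0,0,0,0],[1,0,0,0,0,0,0]]'  | tail -4
python3 -m creep '[[1,0,0,-2,0,0,0],[1,0,0,-1.5,0,0,0],[1,0,0,0,0,0,0]]'  | tail -4
```

```text
ee_pos: [643.8, -156.4, 29.1]
ee_rot: [179.9, 0.0, 90.7]
force: [1.4, 0.7, -0.6]
gripper_width: 13.4
ee_pos: [643.8, -156.5, 29.2]
ee_rot: [179.9, 0.0, 90.7]
force: [2.6, 0.0, 0.9]
gripper_width: 13.9
ee_pos: [642.7, -156.4, 32.1]
ee_rot: [-179.9, -0.0, 90.7]
force: [-0.6, -0.2, -2.3]
gripper_width: 14.0
```

```bash

python3 -m creep '[[1,-6,0,0,0,0,0],[1,-6,0,0,0,0,0],[1,-5,0,0,0,0,0],[1,0,0,0,0,0,0]]' | tail -4
python3 -m creep '[[1,0,0,-6,0,0,0],[1,0,0,-8,0,0,0],[1,0,0,-10,0,0,0],[1,0,0,0,0,0,0]]'  | tail -4
python3 -c "
from h import *
snap('scene','s8.png');crop('s8.png',270,130,370,230,7,'c5.png')"
```

```text
ee_pos: [643.4, -174.0, 32.4]
ee_rot: [180.0, -0.0, 90.7]
force: [0.1, 0.0, -1.5]
gripper_width: 13.9
ee_pos: [644.4, -173.6, 58.0]
ee_rot: [179.8, 0.0, 90.7]
force: [0.2, -0.2, -2.7]
gripper_width: 13.8
```

View pics/c5.png

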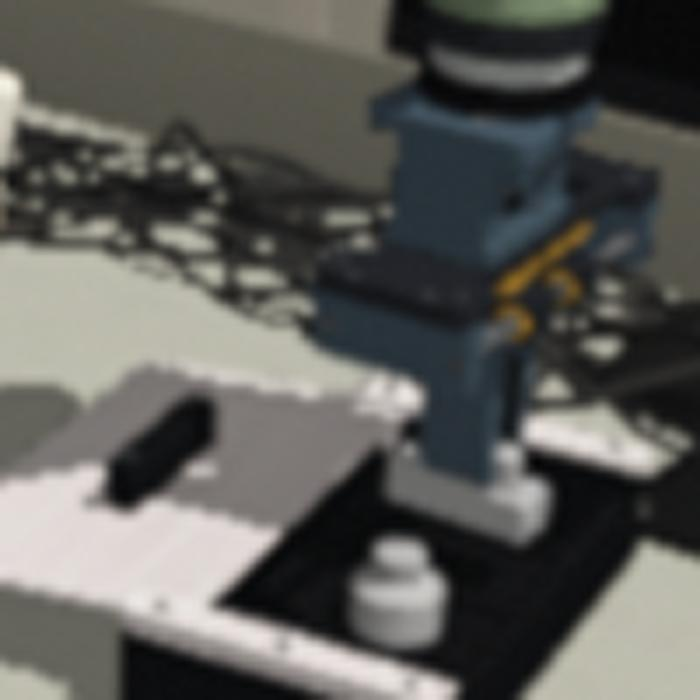

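```bash

python3 -m creep '[[1,0,0,-15,0,0,0],[1,0,0,-25,0,0,0],[1,0,0,-30,0,0,0],[1,0,0,-22,0,0,0],[1,0,0,0,0,0,0]]' | tail -4
python3 -m creep '[[1,20,-2,0,0,0,0],[1,35,-4,0,0,0,0],[1,40,-5,0,0,0,0],[1,45,-6,0,0,0,0],[1,45,-6,0,0,0,0]]'  | tail -4
python3 -c "
from h import *
go([588,284,150],92)"
```

```text
ee_pos: [644.8, -173.8, 151.2]
ee_rot: [179.7, 0.1, 90.7]
force: [-0.0, 0.9, -3.4]
gripper_width: 13.8
ee_pos: [616.4, 13.8, 146.9]
ee_rot: [-179.8, -0.0, 90.7]
force: [-0.5, 0.6, -2.5]
gripper_width: 13.5
t 20.1 ee [616.4  13.8 146.9] [-179.8   -0.    90.7] F [-0.5  0.6 -2.5] w 13.5 q [ 0. 25. 90.  0. 66. -1.]
d [270.5 -25.   -2.8]
turn [-0.2 -0.  -1.3] d after turn [271.  -19.   -3.1]
```

```bash

python3 -m creep '[[1,45,-4,0,0,0,-1.5],[1,45,-4,0,0,0,0],[1,45,-3,0,0,0,0],[1,45,-3,0,0,0,0],[1,40,-2,0,0,0,0]]'  | tail -4
python3 -m creep '[[1,30,-1,0,0,0,0],[1,18,-1,0,0,0,0],[1,0,0,0,0,0,0],[1,0,0,0,0,0,0]]'  | tail -4
python3 -c "
from h import *
go([588,284,90],92)
snap('scene','s9.png');snap('top','t9.png');crop('s9.png',160,90,280,210,6,'c5.png')"
```

```text
ee_pos: [592.7, 233.0, 146.9]
ee_rot: [-179.8, 0.0, 92.3]
force: [-0.2, 0.2, -2.6]
gripper_width: 13.9
ee_pos: [590.8, 277.5, 148.1]
ee_rot: [-180.0, 0.1, 92.2]
force: [-0.0, 0.5, -2.6]
gripper_width: 13.6
t 21.23 ee [590.8 277.5 148.1] [-1.80e+02  1.00e-01  9.22e+01] F [-0.   0.5 -2.6] w 13.6 q [24. 28. 84. -0. 68. 22.]
d [ 6.7 -2.5 58.1]
turn [-0.   0.1  0.2] d after turn [ 6.6 -2.5 58.1]
```

View pics/c5.png

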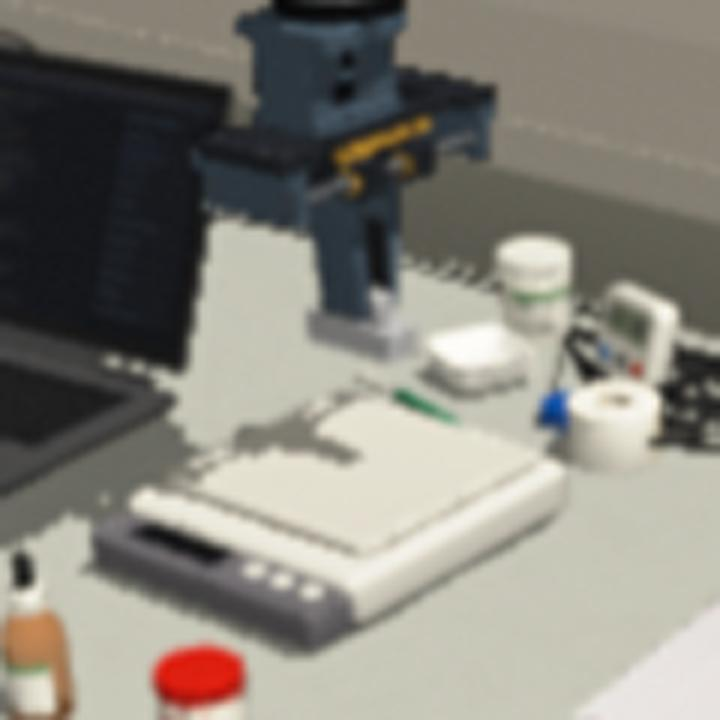

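View pics/t9.png

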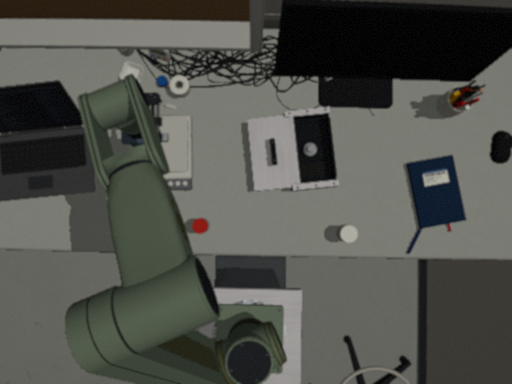

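```bash

python3 -m creep '[[1,3,-1,10,0,0,0],[1,3,-1,16,0,0,0],[1,0,0,16,0,0,0],[1,0,0,12,0,0,0],[1,0,0,8,0,0,0]]'  | tail -4
python3 -m creep '[[1,0,0,4,0,0,0],[1,0,0,2,0,0,0],[1,0,0,0,0,0,0]]'  | tail -4
python3 -c "
from h import *
go([588,284,73],92)
snap('scene','s10.png');crop('s10.png',160,90,280,210,6,'c5.png')"
```

```text
ee_pos: [588.4, 284.2, 85.1]
ee_rot: [-179.9, 0.0, 92.2]
force: [-0.6, -0.1, -3.0]
gripper_width: 13.6
ee_pos: [588.9, 284.5, 80.7]
ee_rot: [180.0, -0.0, 92.2]
force: [0.0, 0.0, -2.5]
gripper_width: 13.5
t 22.32 ee [588.9 284.5  80.7] [180.   -0.   92.2] F [ 0.   0.  -2.5] w 13.5 q [25. 31. 89.  0. 60. 23.]
d [-0.5 -1.   7.7]
turn [ 0.  -0.   0.2] d after turn [-0.5 -1.   7.7]
```

View pics/c5.png

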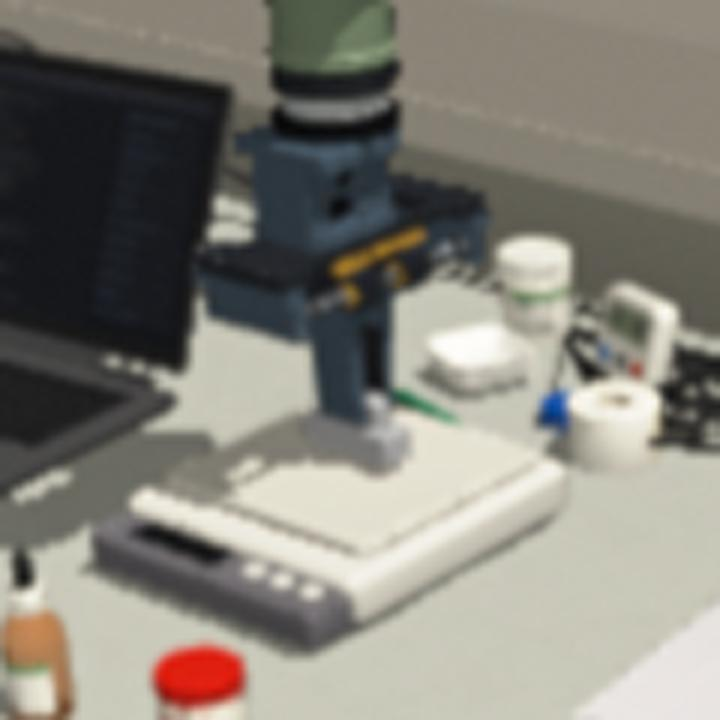

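```bash

python3 -m creep '[[1,0,0,2,0,0,0],[1,0,0,2,0,0,0],[1,0,0,1,0,0,0],[1,0,0,0,0,0,0]]'  | tail -4
python3 -m creep '[[1,0,0,1,0,0,0],[1,0,0,0,0,0,0]]'  | tail -4
python3 -m creep '[[1,0,0,0.7,0,0,0],[1,0,0,0,0,0,0]]'  | tail -4
```

```text
ee_pos: [588.7, 284.4, 75.4]
ee_rot: [-180.0, -0.0, 92.2]
force: [-0.5, -0.7, -2.2]
gripper_width: 13.9
ee_pos: [588.7, 284.4, 74.4]
ee_rot: [-180.0, -0.0, 92.2]
force: [0.1, -0.5, -2.4]
gripper_width: 13.7
ee_pos: [588.7, 284.4, 73.7]
ee_rot: [-180.0, -0.0, 92.2]
force: [-0.5, 0.2, -3.6]
gripper_width: 13.5
```

```bash

python3 -m creep '[[1,0,0,0.5,0,0,0],[1,0,0,0,0,0,0]]'  | tail -4
python3 -m creep '[[1,0,0,0.5,0,0,0],[1,0,0,0,0,0,0]]'  | tail -4
```

```text
ee_pos: [588.7, 284.4, 73.2]
ee_rot: [-180.0, -0.0, 92.2]
force: [0.5, 0.2, -2.4]
gripper_width: 13.8
ee_pos: [588.8, 284.4, 72.8]
ee_rot: [180.0, -0.0, 92.2]
force: [0.5, -0.5, -3.2]
gripper_width: 13.9
```

```bash

python3 -m creep '[[1,0,0,0.5,0,0,0],[1,0,0,0,0,0,0]]'  | tail -4
python3 -m creep '[[1,0,0,0.5,0,0,0],[1,0,0,0,0,0,0]]'  | tail -4
```

```text
ee_pos: [588.8, 284.4, 72.8]
ee_rot: [180.0, -0.0, 92.2]
force: [-0.7, -1.2, 2.0]
gripper_width: 13.8
ee_pos: [588.8, 284.4, 72.8]
ee_rot: [180.0, -0.0, 92.2]
force: [-1.7, -0.9, 4.4]
gripper_width: 13.7
```

```bash

python3 -m creep '[[1,0,0,-0.7,0,0,0],[0.84,0,0,0,0,0,0],[0.78,0,0,0,0,0,0],[0.7,0,0,0,0,0,0],[0.65,0,0,0,0,0,0]]'  | tail -4
python3 -m creep '[[0.65,0,0,-8,0,0,0],[0.65,0,0,-20,0,0,0],[0.65,0,0,-30,0,0,0],[0.65,0,0,-40,0,0,0],[0.65,0,0,0,0,0,0]]'  | tail -4
python3 -m creep '[[0.65,20,-30,0,0,0,0],[0.65,40,-40,0,0,0,0],[0.65,50,-40,0,0,0,0],[0.65,40,-40,0,0,0,0],[0.65,0,0,0,0,0,0]]'  | tail -4
python3 -c "
from h import *
go(None)
snap('scene','s11.png');snap('top','t11.png');crop('s11.png',160,90,280,210,6,'c5.png');crop('t11.png',110,90,350,250,3.3,'c6.png')"
```

```text
ee_pos: [588.8, 284.4, 72.3]
ee_rot: [180.0, -0.0, 92.2]
force: [0.1, -0.7, 0.7]
gripper_width: 31.8
ee_pos: [590.9, 285.4, 175.1]
ee_rot: [179.5, -0.2, 92.2]
force: [0.0, 0.0, -0.2]
gripper_width: 32.0
ee_pos: [430.9, 429.4, 169.8]
ee_rot: [-179.9, 0.0, 92.5]
force: [0.1, 0.4, -0.1]
gripper_width: 31.5
t 26.25 ee [430.9 429.4 169.8] [-179.9    0.    92.5] F [ 0.1  0.4 -0.1] w 31.5 q [44. 23. 89.  0. 68. 41.]
```

View pics/c5.png

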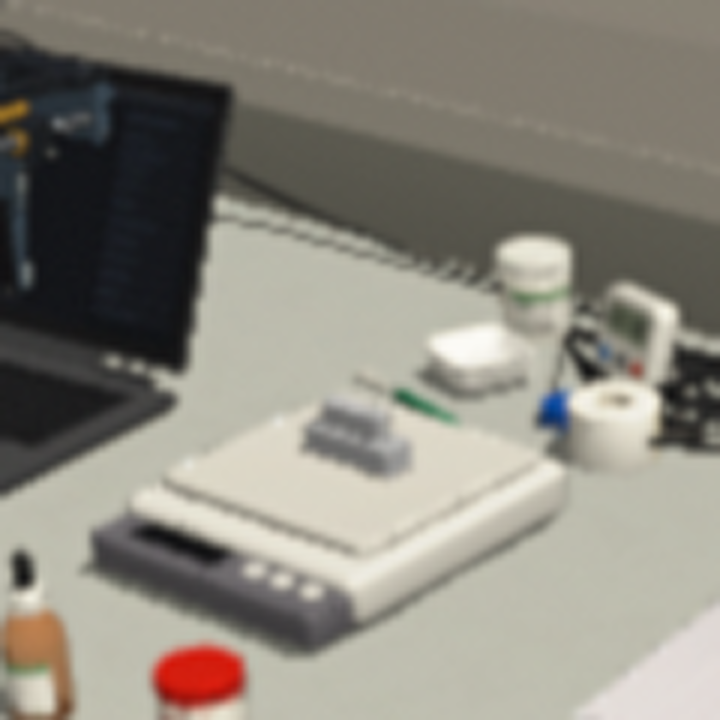

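View pics/c6.png

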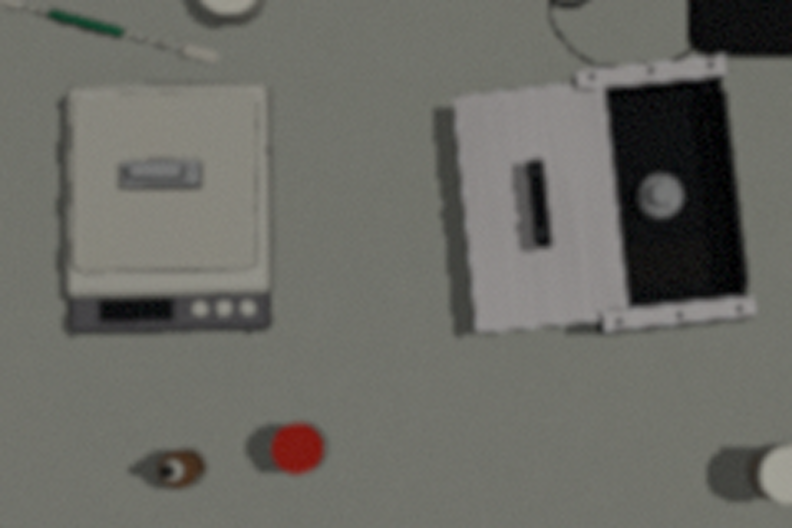

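```bash
python3 -c "
from h import *
d=load('t11.png')
k=lambda x,y,z:atz(d,110+x/3.3-.5,90+y/3.3-.5,z).round()
print('bar',k(160,174,70),'pan',k(163,179,50),'handle',k(538,204,75))
job_done();go(None)"
```

```text
bar [589. 283.  70.] pan [587. 285.  50.] handle [568. -59.  75.]
the job is handed in; nothing more can be done
the job is handed in; nothing more can be done
```

The bar weight is standing upright on the balance pan, and I've handed the job in. I saw no check fail, but handing in reports no verdict.

- **Cover:** I gripped the handle lightly (12 N) and tried it in 1 mm steps. It ran free toward the case's +y side at about 2 to 4 N, so it never met the catch. I slid it about 115 mm without clearly feeling the end stop, and left it open in its rails.
- **Bar weight:** It lay in the far pocket (+x), with one end about 2 mm under the cover's edge. I raised it 3 mm, shifted it about 17 mm clear of the cover, and then lifted it out. It touched the pan gently, with the wrist force changing by less than 10 N.
- **Last pictures:** The bar is about 3 mm from the pan's centre. The handle is still about 115 mm out. The round weight is in the middle pocket, and the pots and bottle are where they started. The gripper stands clear of everything.
- **Time:** about 26 s of the 56 s allowed.

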